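# Wedge a heat sink tight in the clamp

### The job

Clamp the heat sink: take the steel key out of its grey rack, put it down so that you can take it again by its thick head, and set its thin nose part way (about a third of its length) into the gap between the clamp's fixed rail and its sliding jaw, lying on the clamp's base, then let go of it. With it released, tap its head further in with the shut fingers until it will go no further and the jaw holds the heat sink tight against the stop. Leave the key wedged there and do not disturb the small things lying around.

Things in the scene. Friction and masses are not known exactly. Their poses are not given: they have to be found in the camera images.
- clamp: Fixed wedge clamp, aluminium base 120 (x) x 116 (y) x 10 mm; origin: centre of its underside on the bench. On it from -y to +y: fixed rail (top 34 mm above the bench), key channel, sliding jaw (top 37), heat sink, fixed stop (top 36). The channel runs along +x; its mouth, at x = -15 mm, faces -x. In front of the mouth the base goes on 45 mm as a flat apron 10 mm high.
- mouth (a point): Centre of the channel's mouth, jaw fully open: 20 mm above the bench, 10 mm above the base (half the height of the key's body); axes as the clamp's. The mouth is 10.5 mm wide along y, plus the jaw's travel; flared lips reach 9 mm in front of it. The channel narrows by 1 mm per 10 mm of depth, like the key.
- channel (a point): Point on the base plate at the mouth, on the face of the fixed rail (clamp x = -15, y = -38 mm, 10 mm above the bench); axes as the clamp's: +x into the channel, +y from rail to jaw.
- jaw (a joint): Slide of the jaw along the clamp's +y, m. 0 = fully open; about 0.0035 when the heat sink is held. It moves with about 1 N and stays where left. Once tight, the key's nose is about 60 mm inside the mouth, its head still outside. A push of 10 to 20 N on the key's end makes it tight; it stays by friction.
- key: Steel gib-head key, 104 mm long, 100 g; origin: centre of its underside, +x to the nose. Body 80 long, 20 high, tapered seen from above: 8 mm thick at the nose, 16 at the head. Face at y = -8 mm straight (goes along the rail), +y face slanted (along the jaw). Head 24 (x) x 20 (y) x 28 mm high. Starts in the rack, underside 4 mm above the bench, front 48 mm standing out.
- key_nose (a point): Middle of the key's nose end (x = 52, y = -4 mm, 10 mm above its underside); axes as the key's.
- key_front (a point): Middle of the key's free front part, 20 mm behind the nose, 10 mm above its underside; about 10 mm thick there (along y).
- key_head (a point): Centre of the key's head (24 x 20 x 28 mm), 14 mm above the key's underside; the end face is 12 mm behind it, the nose 92 mm ahead and 6 mm to the key's -y side. Axes as the key's.
- rack: Fixed grey plastic rack, open at the top and towards its +x; same axes and origin as the key lying in it. Its side walls stand from x = -58 to +4 mm, 44 mm high and 28 mm apart, and hide the key's head and rear half, so the head cannot be taken there; the key lifts straight up and out. The bench midway between rack and clamp is free; a soldering station about 0.1 m high stands beyond it.
- sink_center (a point): Centre of the black finned heat sink (40 x 44 x 26 mm) standing loose on the clamp's base between jaw and stop.
- heat_sink: The same heat sink; origin at the centre of its underside.
- fuse_box: Small grey box, 31 x 47 x 19 mm, loose bystander; origin at its underside.
- tape_roll: Black roll of tape, 61 mm across, 19 mm high, loose bystander lying flat.
- terminal_strip: White terminal strip, 17 x 99 x 13 mm, loose bystander.
Mind the look-alikes: they are no part of the job. There is more than one size of the heat_sink; the job needs the smallest.

How it is judged:
On the way:
1. the key lies on the clamp's base with its nose part way in the channel (12 to 48 mm inside the mouth), released (x of key_nose in the frame of channel between 0.012 and 0.048 m and y of key_nose in the frame of channel between -0.002 and 0.014 m and z of key_nose in the frame of channel below 0.014 m and angle between the x axis of channel and the x axis of key_nose, either way round below 0.12 rad and contact force between the fingers and key below 0.1 N), for 0.2 s.
At the end, for the whole second after the job is handed in: The key lies wedged in the channel, nose at least 52 mm inside the mouth and in line with it (within 0.12 rad), at rest; the jaw has closed by more than 3 mm and presses on the heat sink with more than 3 N, heat sink standing flat (x of key_nose in the frame of channel above 0.052 m and y of key_nose in the frame of channel between -0.002 and 0.014 m and z of key_nose in the frame of channel below 0.014 m and angle between the x axis of channel and the x axis of key_nose, either way round below 0.12 rad and value of joint jaw above 0.003 m and contact force between jaw and heat_sink above 3 N and angle between heat_sink's own z axis and vertical below 0.1 rad and linear speed of key below 0.01 m/s); the robot touches nothing.
It fails at once if a bystander (small box, tape roll, terminal strip) is moved by more than 15 mm (distance of any of fuse_box, tape_roll, terminal_strip from where it was at the start of the episode above 0.015 m).
It fails at once if the heat sink is knocked over or out of the clamp (angle between heat_sink's own z axis and vertical above 0.4 rad or z of sink_center in the frame of clamp above 0.04 m).
It also fails if it takes over 69 s, if anything falls off the work surface, if the arm or the gripper's body presses on something with over 40 N, if the wrist force passes 120 N, or if a joint passes its speed limit or range.

### The arm

A 6-joint arm with a two-finger parallel gripper is mounted at the origin on a cart in front of the work surface, level with it; the furniture and walls round the work are solid. World frame = base frame: x ahead of the robot, y to its left, z up, the work surface at z = 0. Lengths are in m, angles in rad, forces in N, time in s.
With the tool pointing down it reaches from about 0.325 to 0.85 m from the base axis. Payload 15.5 kg.
Tool frame: the origin (TCP) lies at the very end of the fingers, on their centre line; the grasp point (between the pads) lies 19 mm behind it; z points along the fingers, y is the line along which they close (so a half turn about z gives the same grasp; the last joint's range is limited). The gripper opens to 91 mm and grips with 3 to 60 N. Pads are 32 mm wide; open, the fingers measure 118 mm over their backs; the gripper's body (76 mm by 178 mm) begins 60 mm behind the grasp point.
Start: joints at [-1.22, 0.494, 1.345, -0, 1.302, -0.096], TCP at [0.269, -0.564, 0.214] pointing down, gripper open.
Joint ranges: [-2.91, 2.91], [-0.82, 2.16], [0.22, 2.67], [-1.22, 4.37], [0.12, 2.79], [-3.08, 3.08]. Speed limits (rad/s): [1.89, 1.89, 2.57, 3.01, 3.01, 3.01].

### API

Orientations are given as a unit quaternion [x, y, z, w].
In Python, from bench import arm, viewer gives the robot as it stands.
- The arm moves only by the tool drive_tool, never from a script. Its argument "series" is a list of rows, each an object with "slide": the shift along the world's x, y, z in m, a list of three; "yaw": the turn about the world's z in rad. A call has 1 to 5 rows; each row is the pose to reach, as a shift and turn from the pose commanded when the call began; what a row does not reach only later rows make up. A row lasts 1/10 s, in which the tool goes at most 50 mm and 8.59 degrees, less where a joint would pass 70% of its speed; a pose out of reach is approached as far as the arm can. A call with a gripper value outside its range is refused whole. "fingers" is the finger opening in m, from 0 to 0.0912, set as the call begins (left out, the last holds). The fingers move at their own pace and stop on an object; "force" is the grip in N (left out, the last holds). Time passes only in rows, so rows that repeat a pose let the fingers close. It gives the time, the measured TCP pose, the force, the opening and the grip force at its end, in the units of the state.
- arm.sense(): the state, without advancing time (a new reading comes with each control period).
- viewer.camera(name): name is "side" or "top"; returns (picture, depth): 420x560x3 uint8, blue, green, red; 420x560 float32, m along the optical axis (not along the pixel's ray), 0 where there is no reading.
- viewer.camera_params(name): a dict with "K" (3x3 intrinsics, pixels), "distortion" ([k1, k2, p1, p2, k3] as OpenCV has them; the pictures are not rectified), "R" (3x3) and "t" (3): a world point X has camera coordinates R X + t. Camera axes: x right, y down, z forward; pixel columns grow to the right and rows downward; lengths in m; the calibration is good to about 2 mm. A picture is of the moment at which its call begins. camera_params takes no time and is no camera call.
- arm.finish_job(): hands the job in; it is judged then, once.
The state is a dict: "time": time; "q": joint angles; "qvel": joint speeds; "joint_torque": joint torques, N m; "ee_pos": TCP position; "tool_rot": TCP orientation; "contact_force": force on the tool from outside, world axes, zero at the start; "moment": the same for the moment, N m; "opening": finger opening in m; "grasp_force": force on a finger pad.
Only numpy, scipy, OpenCV 4.12 (cv2) and the standard library are available. Lean on these libraries where they do the work, as an engineer would, in place of code of your own. Each camera call takes 0.05 s, during which the arm holds its last target. There are 200 camera calls.

## Working session

There is one attempt and no reset: what is moved stays moved. The work goes in short steps, Python scripts to look and compute and a tool call to move; the robot and the scene stay as the last step left them, time stands still between calls to the robot, and variables do not carry over. Pictures are saved under pics/ and viewed, at most 12 in all, crops included, and the job is handed in when it is done.

Besides the shell and the picture viewer there is one more tool, called after ">>>" as name([rows], argument=value, ...), one row to a line, values as JSON. drive_tool: Moves the arm, as the interface text tells. Its arguments: {"type":"object","properties":{"series":{"type":"array","items":{"type":"object","properties":{"slide":{"type":"array","items":{"type":"number"}},"yaw":{"type":"number"}}}},"fingers":{"type":"number"},"force":{"type":"number"}},"required":["series"]}

```bash
mkdir -p pics
cat > h.py <<'E'
import numpy as np, cv2
from bench import arm, viewer
def shot(n,tag):
    p,d=viewer.camera(n); np.savez(f'pics/{tag}.npz',p=p,d=d); cv2.imwrite(f'pics/{tag}.png',p); return p,d
def world(n,d):
    c=viewer.camera_params(n); K=np.array(c['K']);R=np.array(c['R']);t=np.array(c['t'])
    v,u=np.mgrid[:d.shape[0],:d.shape[1]]
    q=cv2.undistortPoints(np.stack([u,v],-1).reshape(-1,1,2).astype(float),K,np.array(c['distortion'],float)).reshape(-1,2)
    z=d.reshape(-1,1); X=np.hstack([q*z,z]); W=(X-t.reshape(1,3))@R
    W[z[:,0]<=0]=np.nan
    return W.reshape(*d.shape,3)
E
python3 - <<'E'
from h import *
for n in('top','side'):
    p,d=shot(n,n+'0'); c=viewer.camera_params(n); R=np.array(c['R']);print(n,-R.T@np.array(c['t']),R[2],c['K'])
print(arm.sense())
a=cv2.imread('pics/top0.png')
E
```

```text
top [ 0.48408481 -0.0276494   1.004034  ] [ 0.08265956  0.01881353 -0.99640025] [[392.834828     0.         277.99815361]
 [  0.         392.834828   212.59435451]
 [  0.           0.           1.        ]]
side [ 0.27935435 -1.05198801  0.47817127] [ 0.24424961  0.89747399 -0.36726363] [[407.06134575   0.         282.60441119]
 [  0.         407.06134575 209.33360246]
 [  0.           0.           1.        ]]
{'time': 0.1, 'q': array([-1.22047351e+00,  4.94119956e-01,  1.34608048e+00, -1.40260237e-05,
        1.30248655e+00, -9.55124472e-02]), 'qvel': array([ 0.00106134, -0.00078859, -0.00281311, -0.0003435 , -0.00029488,
       -0.00110146]), 'joint_torque': array([ 1.28866959e-03, -8.80240703e+01, -3.82544768e+01,  7.08295824e-02,
        4.82960721e-02, -6.47507886e-05]), 'ee_pos': array([ 0.26937976, -0.56358495,  0.21339473]), 'tool_rot': array([ 9.75256025e-01,  2.21077783e-01, -7.62294145e-05, -5.41870551e-04]), 'contact_force': array([ 0.41610373, -0.15654607,  0.48028916]), 'moment': array([ 0.00012425,  0.02032668, -0.05231387]), 'grasp_force': 0.0, 'opening': 0.09092997224487784}
```

View pics/top0.png

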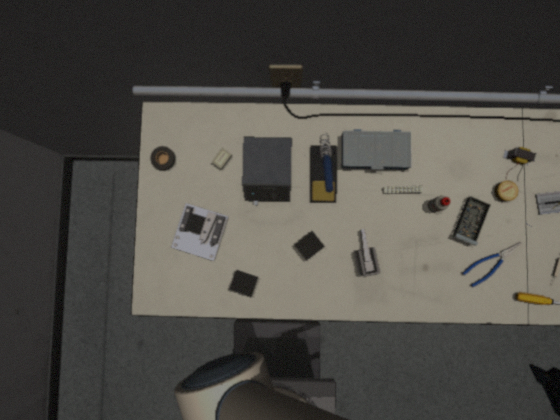

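View pics/side0.png

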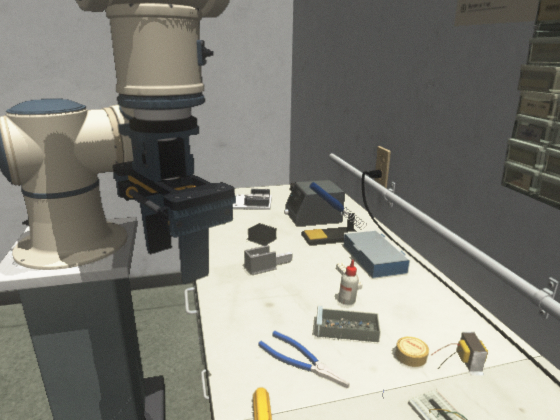

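The top view shows the clamp at (202,232), the rack with the key at (367,258) and the nose towards (363,233). Black heat-sink candidates are (195,222) on the clamp and two loose look-alikes at (308,245) and (243,283). The small one standing on the clamp fits the description. I'll check it in a close crop.

Run:
```python
from h import *
z=np.load('pics/top0.npz');p,d=z['p'],z['d'];W=world('top',d)
np.save('pics/Wtop0.npy',W)
a=cv2.resize(p[195:270,165:240],(390,390),interpolation=cv2.INTER_CUBIC)
b=cv2.resize(p[220:285,335:400],(390,390),interpolation=cv2.INTER_CUBIC)
cv2.imwrite('pics/crop1.png',cv2.convertScaleAbs(np.hstack([a,b]),alpha=1.3))
for n,(u,v) in dict(clamp=(202,232),nose=(363,235),rack=(367,260),s1=(195,220),s2=(308,245),s3=(243,283),bench=(330,280),iron=(267,165)).items(): print(n,W[v,u].round(4))
# height maps
def m(z0,z1,r):
    k=np.zeros(d.shape,bool);k[r]=1
    return k&(W[...,2]>z0)&(W[...,2]<z1)
R1=np.s_[190:270,160:240];R2=np.s_[225:290,345:390]
for nm,r,z0,z1 in(('base',R1,.005,.015),('all clamp',R1,.005,.06),('high',R1,.024,.05),('rack',R2,.036,.055),('key',R2,.015,.03)):
    k=m(z0,z1,r);P=W[k][:,:2].astype(np.float32);c=cv2.minAreaRect(P*1000);print(nm,len(P),c,cv2.boxPoints(c).round(1).tolist(),np.median(W[k][:,2]))
```

```text
clamp [0.5123 0.1774 0.0365]
nose [ 0.5139 -0.2214  0.0255]
rack [ 0.4524 -0.2317  0.0248]
s1 [0.5428 0.2005 0.0169]
s2 [ 0.4862 -0.0867  0.0036]
s3 [0.3872 0.0753 0.0066]
bench [ 0.3991 -0.144  -0.0018]
iron [0.67   0.0176 0.1004]
base 1278 ((507.58489990234375, 179.77198791503906), (145.0406951904297, 166.0141143798828), 69.55555725097656) [[404.5, 140.8000030517578], [560.0, 82.80000305175781], [610.7000122070312, 218.6999969482422], [455.1000061035156, 276.70001220703125]] 0.009927708450247104
all clamp 2146 ((507.58489990234375, 179.77198791503906), (145.0406951904297, 166.0141143798828), 69.55555725097656) [[404.5, 140.8000030517578], [560.0, 82.80000305175781], [610.7000122070312, 218.6999969482422], [455.1000061035156, 276.70001220703125]] 0.012110223655687615
high 730 ((529.0562133789062, 181.14414978027344), (100.72348022460938, 78.6142349243164), 73.91594696044922) [[477.29998779296875, 143.60000610351562], [552.9000244140625, 121.9000015258789], [580.7999877929688, 218.60000610351562], [505.20001220703125, 240.39999389648438]] 0.03537451130925407
rack 203 ((449.39178466796875, -231.4439697265625), (64.30763244628906, 42.26127243041992), 12.42038345336914) [[413.3999938964844, -217.6999969482422], [422.5, -259.0], [485.29998779296875, -245.1999969482422], [476.20001220703125, -203.89999389648438]] 0.04321469160488726
key 260 ((474.77899169921875, -224.64828491210938), (109.03656768798828, 39.50822830200195), 10.014643669128418) [[417.70001220703125, -214.6999969482422], [424.5, -253.60000610351562], [531.9000244140625, -234.60000610351562], [525.0, -195.6999969482422]] 0.023643762965160776
```

View pics/crop1.png

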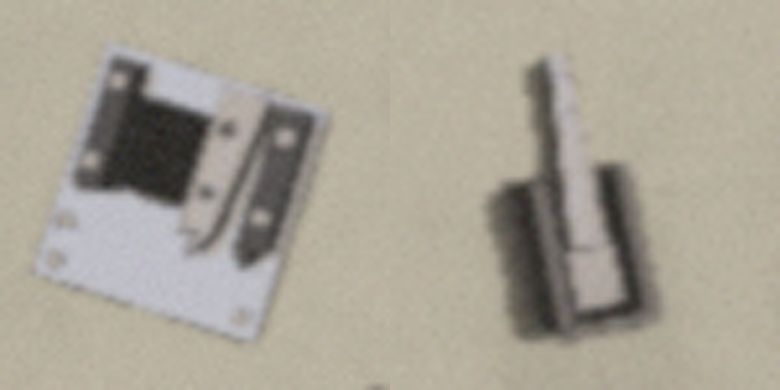

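The crop confirms it: the clamp base is white, with the stop on the left, the smallest black sink, the light jaw, the channel, and the dark rail on the right. The mouth faces down at about (203,238). The rack key points up with its head at the bottom. The loose sinks at (308,245) and (243,283) are look-alikes. Next I'll work out the poses.

```bash
cat >> h.py <<'E'
def plane(n,uv,z):
    c=viewer.camera_params(n);K=np.array(c['K']);R=np.array(c['R']);t=np.array(c['t']).reshape(3)
    q=cv2.undistortPoints(np.array(uv,float).reshape(-1,1,2),K,np.array(c['distortion'],float)).reshape(-1,2)
    C=-R.T@t; D=np.hstack([q,np.ones((len(q),1))])@R
    return C+D*((z-C[2])/D[:,2])[:,None]
def proj(n,X):
    c=viewer.camera_params(n);R=np.array(c['R'])
    return cv2.projectPoints(np.array(X,float),cv2.Rodrigues(R)[0],np.array(c['t'],float),np.array(c['K']),np.array(c['distortion'],float))[0].reshape(-1,2)
def fit2d(L,P):
    L=np.array(L,float);P=np.array(P,float)[:,:2];l=L-L.mean(0);p=P-P.mean(0)
    a=np.arctan2((l[:,0]*p[:,1]-l[:,1]*p[:,0]).sum(),(l*p).sum());R=np.array([[np.cos(a),-np.sin(a)],[np.sin(a),np.cos(a)]])
    t=P.mean(0)-R@L.mean(0);return t,a,P-(L@R.T+t)
E
python3 - <<'E'
from h import *
P=plane('top',[(186.5,203.7),(228.1,215.8),(214.4,260.4),(171.7,246.9)],.010)
t,a,r=fit2d([(.06,.058),(.06,-.058),(-.06,-.058),(-.06,.058)],P);print('clamp',t,a,r.round(4).tolist())
A=plane('top',[(362.8,229.7)],.024)[0];B=plane('top',[(370.5,271.3)],.032)[0]
t,a,r=fit2d([(.052,-.004),(-.052,.002)],[A,B]);print('key',t,a,r.round(4).tolist())
R=np.array([[np.cos(a),-np.sin(a)],[np.sin(a),np.cos(a)]]);print('front',t+R@[.032,-.003])
E
```

```text
clamp [0.51400797 0.1878373 ] -0.2744558285897644 [[-0.003, -0.0018], [-0.0003, 0.0021], [0.0017, 0.0006], [0.0016, -0.001]]
key [ 0.475948   -0.22901669] 0.23055360325866983 [[-0.0004, -0.0001], [0.0004, 0.0001]]
front [ 0.50778683 -0.22462478]
```

>>> drive_tool([
  {"slide": [0.03,0.04,-0.01],"yaw": -0.03},
  {"slide": [0.06,0.08,-0.02],"yaw": -0.07},
  {"slide": [0.09,0.12,-0.03],"yaw": -0.12},
  {"slide": [0.12,0.16,-0.04],"yaw": -0.17},
  {"slide": [0.145,0.2,-0.04],"yaw": -0.22},
], fingers=0.05, force=30)

```text
time: 0.6
ee_pos: [0.4144, -0.3628, 0.1727]
tool_rot: [0.994, 0.111, -0.0, -0.001]
contact_force: [0.2, -1.5, 0.4]
opening: 0.0544
grasp_force: 0.0
```

>>> drive_tool([
  {"slide": [0.03,0.04,0],"yaw": 0},
  {"slide": [0.06,0.08,-0.02],"yaw": 0},
  {"slide": [0.094,0.139,-0.04],"yaw": 0},
  {"slide": [0.094,0.139,-0.07],"yaw": 0},
  {"slide": [0.094,0.139,-0.07],"yaw": 0},
])

```text
time: 1.1
ee_pos: [0.5071, -0.2218, 0.1002]
tool_rot: [0.993, 0.114, -0.002, -0.002]
contact_force: [-1.1, 0.3, 1.2]
opening: 0.0497
grasp_force: 0.0
```

Run:
```python
from h import *
s=arm.sense();print(s['time'],s['ee_pos'],s['tool_rot'],s['opening'])
p,d=shot('top','top1');q,e=shot('side','side1')
a=cv2.resize(p[215:285,325:405],(480,420),interpolation=cv2.INTER_CUBIC)
u=proj('side',[[.49,-.225,.03]])[0].astype(int);print(u)
b=cv2.resize(q[u[1]-50:u[1]+20,u[0]-26:u[0]+27],(318,420),interpolation=cv2.INTER_CUBIC)
cv2.imwrite('pics/crop2.png',cv2.convertScaleAbs(np.hstack([a,b]),alpha=1.3))
```

```text
1.1 [ 0.5070533  -0.22180004  0.10021756] [ 0.99343645  0.11434339 -0.00236497 -0.00200215] 0.04965427979193624
[275 253]
```

View pics/crop2.png

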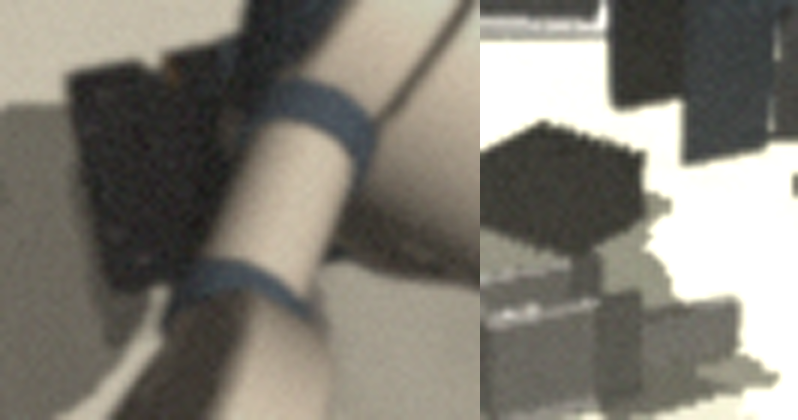

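The side view shows the open fingers above the key's free front part, with the nose end at crop (740,330) and the rack wall at (610,340). The arm hides the top view. The estimate is good enough to go down.

>>> drive_tool([
  {"slide": [0,-0.001,-0.04],"yaw": 0},
  {"slide": [0,-0.001,-0.07],"yaw": 0},
  {"slide": [0,-0.001,-0.085],"yaw": 0},
  {"slide": [0,-0.001,-0.095],"yaw": 0},
  {"slide": [0,-0.001,-0.095],"yaw": 0},
])

```text
time: 1.7
ee_pos: [0.5077, -0.2277, 0.0088]
tool_rot: [0.994, 0.112, -0.0, -0.0]
contact_force: [-0.4, -0.1, -0.5]
opening: 0.05
grasp_force: 0.0
```

>>> drive_tool([
  {"slide": [0,0,0],"yaw": 0},
  {"slide": [0,0,0],"yaw": 0},
  {"slide": [0,0,0],"yaw": 0},
  {"slide": [0,0,0],"yaw": 0},
  {"slide": [0,0,0],"yaw": 0},
], fingers=0)

```text
time: 2.2
ee_pos: [0.508, -0.2268, 0.0092]
tool_rot: [0.994, 0.113, 0.0, 0.0]
contact_force: [-1.1, 0.6, 0.9]
opening: 0.0129
grasp_force: 0.3
```

>>> drive_tool([
  {"slide": [0,0,0],"yaw": 0},
  {"slide": [0,0,0],"yaw": 0},
  {"slide": [0,0,0],"yaw": 0},
  {"slide": [0,0,0],"yaw": 0},
], force=40)

```text
time: 2.6
ee_pos: [0.5079, -0.2265, 0.0092]
tool_rot: [0.994, 0.112, 0.0, -0.0]
contact_force: [-0.6, 3.8, 5.3]
opening: 0.0111
grasp_force: 39.6
```

>>> drive_tool([
  {"slide": [0,0,0.01],"yaw": 0},
  {"slide": [0,0,0.025],"yaw": 0},
  {"slide": [0,0,0.05],"yaw": 0},
  {"slide": [0,0,0.075],"yaw": 0},
  {"slide": [0,0,0.09],"yaw": 0},
])

```text
time: 3.1
ee_pos: [0.5085, -0.2273, 0.1013]
tool_rot: [0.994, 0.113, 0.001, 0.001]
contact_force: [0.2, -0.0, -1.6]
opening: 0.0109
grasp_force: 39.5
```

>>> drive_tool([
  {"slide": [0,0.035,0],"yaw": -0.05},
  {"slide": [0,0.08,0],"yaw": -0.1},
  {"slide": [0,0.125,0],"yaw": -0.15},
  {"slide": [0,0.17,0],"yaw": -0.2},
  {"slide": [-0.003,0.21,0],"yaw": -0.22},
])

```text
time: 3.6
ee_pos: [0.505, -0.015, 0.0996]
tool_rot: [1.0, 0.002, 0.0, 0.0]
contact_force: [0.1, -0.0, -0.5]
opening: 0.0109
grasp_force: 39.5
```

>>> drive_tool([
  {"slide": [0,0.024,0],"yaw": 0},
  {"slide": [0,0.024,-0.03],"yaw": 0},
  {"slide": [0,0.024,-0.06],"yaw": 0},
  {"slide": [0,0.024,-0.08],"yaw": 0},
  {"slide": [0,0.024,-0.085],"yaw": 0},
])

```text
time: 4.1
ee_pos: [0.504, 0.0072, 0.0127]
tool_rot: [1.0, 0.003, -0.001, -0.0]
contact_force: [-0.4, -0.3, -0.4]
opening: 0.011
grasp_force: 39.5
```

>>> drive_tool([
  {"slide": [0,0,-0.004],"yaw": 0},
  {"slide": [0,0,-0.007],"yaw": 0},
  {"slide": [0,0,-0.009],"yaw": 0},
  {"slide": [0,0,-0.01],"yaw": 0},
  {"slide": [0,0,-0.01],"yaw": 0},
])

```text
time: 4.6
ee_pos: [0.5055, 0.0071, 0.0052]
tool_rot: [1.0, 0.003, 0.001, 0.0]
contact_force: [-3.8, -0.6, 16.1]
opening: 0.0112
grasp_force: 39.4
```

>>> drive_tool([
  {"slide": [0,0,0],"yaw": 0},
  {"slide": [0,0,0],"yaw": 0},
  {"slide": [0,0,0],"yaw": 0},
], fingers=0.04)

```text
time: 4.9
ee_pos: [0.5051, 0.0071, 0.0042]
tool_rot: [1.0, 0.003, 0.0, 0.0]
contact_force: [-0.1, 0.4, -0.7]
opening: 0.0317
grasp_force: 0.0
```

>>> drive_tool([
  {"slide": [0,0,0.04],"yaw": 0},
  {"slide": [0,0,0.09],"yaw": 0},
  {"slide": [0,-0.03,0.13],"yaw": 0},
  {"slide": [0,-0.08,0.13],"yaw": 0},
  {"slide": [0,-0.12,0.13],"yaw": 0},
])

```text
time: 5.4
ee_pos: [0.5057, -0.1147, 0.1356]
tool_rot: [1.0, 0.003, 0.002, 0.001]
contact_force: [-0.0, 0.7, -0.7]
opening: 0.0402
grasp_force: 0.0
```

>>> drive_tool([
  {"slide": [0,-0.04,0],"yaw": 0},
  {"slide": [0,-0.07,0],"yaw": 0},
  {"slide": [0,-0.1,0],"yaw": 0},
  {"slide": [0,-0.1,0],"yaw": 0},
])

```text
time: 5.8
ee_pos: [0.5051, -0.2161, 0.134]
tool_rot: [1.0, 0.002, 0.0, 0.001]
contact_force: [1.2, 0.7, -0.9]
opening: 0.04
grasp_force: 0.0
```

Run:
```python
from h import *
s=arm.sense();print(s['time'],s['ee_pos'],s['tool_rot'])
p,d=shot('top','top2')
u=proj('top',[[.475,.01,.02]])[0].astype(int);print(u)
b=cv2.resize(p[u[1]-35:u[1]+35,u[0]-35:u[0]+35],(420,420),interpolation=cv2.INTER_CUBIC)
a=cv2.resize(p[195:265,165:225],(360,420),interpolation=cv2.INTER_CUBIC)
cv2.imwrite('pics/crop3.png',cv2.convertScaleAbs(np.hstack([b,a]),alpha=1.3))
```

```text
5.8 [ 0.50509544 -0.21610025  0.13396081] [9.99998623e-01 1.51182347e-03 4.13155717e-04 5.45404141e-04]
[269 248]
```

View pics/crop3.png

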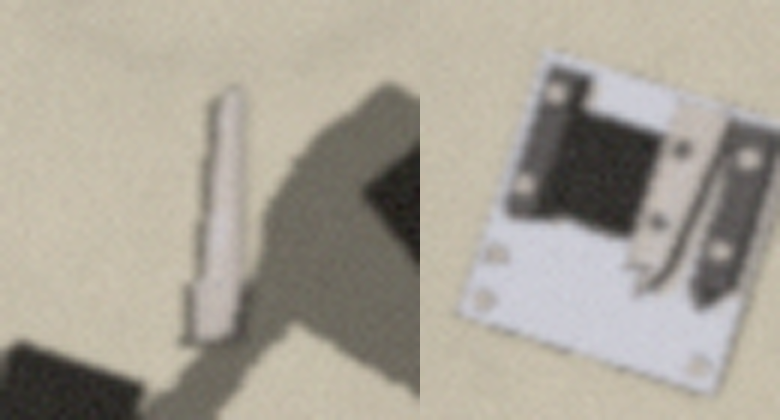

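The left part shows the key lying flat on the bench, nose at (235,88) and head rear at (215,338). The right part shows the clamp undisturbed. Now I'll compute the head grasp and a better clamp pose.

Run:
```python
from h import *
p=np.load('pics/top2.npz')['p'].astype(int)
A=plane('top',[(273.2,227.7)],.020)[0];B=plane('top',[(269.8,269.3)],.028)[0]
t,a,r=fit2d([(.052,-.004),(-.052,.002)],[A,B]);print('key',t,a,r.round(4).tolist())
R=lambda a:np.array([[np.cos(a),-np.sin(a)],[np.sin(a),np.cos(a)]])
print('head',t+R(a)@[-.04,.002])
# clamp base: upscaled bluish mask
u0,v0,S=160,190,8
c=cv2.resize(p[190:270,160:240].astype(np.float32),None,fx=S,fy=S,interpolation=cv2.INTER_CUBIC)
c=cv2.GaussianBlur(c,(0,0),5); m=((c[...,0]-c[...,2])>-5).astype(np.uint8)
m=cv2.morphologyEx(m,cv2.MORPH_OPEN,np.ones((15,15)))
n,l,st,_=cv2.connectedComponentsWithStats(m);k=1+st[1:,4].argmax()
cs=np.argwhere(l==k)[:,::-1]; h=cv2.convexHull(cs.astype(np.int32)).reshape(-1,2)
P=plane('top',(h+.5)/S-.5+[u0,v0],.010)[:,:2]
x=cv2.minAreaRect((P*1000).astype(np.float32));print(x,cv2.boxPoints(x).round(1).tolist())
cv2.imwrite('pics/m.png',(l==k)*255)
W=world('top',np.load('pics/top2.npz')['d'])[195:250,165:235].reshape(-1,3)
a=-.2744;T=np.array([.514,.1878]);L=(W[:,:2]-T)@R(a)*1000
for lo,hi,w in((-60,-41,'rail'),(40,60,'stop')):
    k=(W[:,2]>.026)&(W[:,2]<.045)&(L[:,1]<hi)&(L[:,1]>lo)
    q=L[k];print(w,len(q),q.min(0),q.max(0),np.median(W[k,2]))
k=(W[:,2]>.024)&(W[:,2]<.045);q=L[k]
for y in range(-62,64,4):
    z=q[(q[:,1]>=y)&(q[:,1]<y+4)]; print(y,len(z),z[:,0].min().round() if len(z) else '',z[:,0].max().round() if len(z) else '',end=' | ')
```

```text
key [0.47591343 0.00599652] 0.001775287451082193 [[-0.0004, 0.0], [0.0004, -0.0]]
head [0.43590994 0.00792551]
((514.2326049804688, 189.92434692382812), (115.08289337158203, 118.5646743774414), 73.80269622802734) [[441.29998779296875, 151.1999969482422], [555.0999755859375, 118.0999984741211], [587.2000122070312, 228.60000610351562], [473.3999938964844, 261.70001220703125]]
rail 151 [-22.86500149 -52.69134881] [ 55.02794528 -41.01732799] 0.03347299647305425
stop 76 [-9.47892926 40.01817959] [54.15037659 47.69030664] 0.03599073043840746
-62 0   | -58 0   | -54 42 -15.0 53.0 | -50 44 -13.0 55.0 | -46 51 -22.0 53.0 | -42 48 -23.0 54.0 | -38 19 -11.0 54.0 | -34 9 38.0 55.0 | -30 34 4.0 55.0 | -26 50 -18.0 55.0 | -22 53 -22.0 54.0 | -18 51 -23.0 55.0 | -14 43 -14.0 53.0 | -10 21 -12.0 53.0 | -6 9 -3.0 38.0 | -2 10 -4.0 39.0 | 2 10 -3.0 38.0 | 6 9 -4.0 39.0 | 10 11 -3.0 38.0 | 14 8 -4.0 32.0 | 18 13 -4.0 39.0 | 22 9 4.0 38.0 | 26 11 -3.0 40.0 | 30 26 -3.0 53.0 | 34 50 -8.0 54.0 | 38 41 -9.0 53.0 | 42 38 -8.0 53.0 | 46 21 -9.0 54.0 | 50 0   | 54 0   | 58 0   | 62 0   | [ WARN:0@0.270] global loadsave.cpp:1063 imwrite_ Unsupported depth image for selected encoder is fallbacked to CV_8U.
```

View pics/m.png

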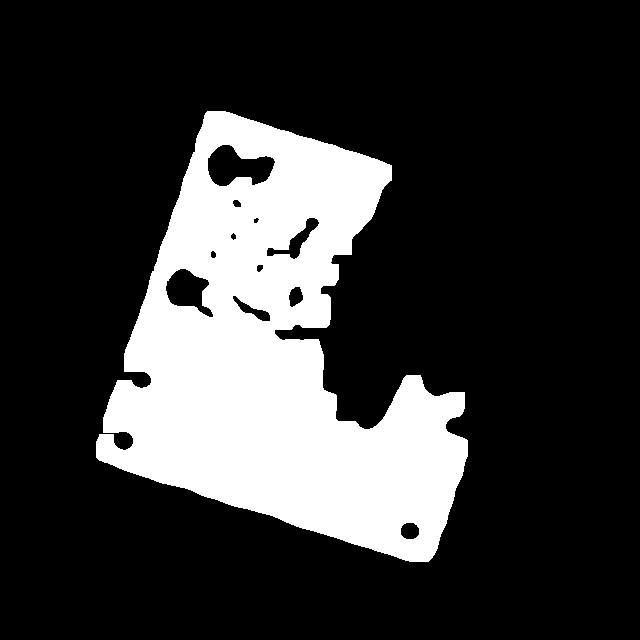

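The mask gives the clamp base outline: centre about (0.514,0.189), yaw about -0.28. Next I grasp the key's head at (0.436,0.008).

>>> drive_tool([
  {"slide": [-0.015,0.048,0],"yaw": 0},
  {"slide": [-0.03,0.095,0],"yaw": 0},
  {"slide": [-0.045,0.142,0],"yaw": 0},
  {"slide": [-0.06,0.19,0],"yaw": 0},
  {"slide": [-0.068,0.224,0],"yaw": 0},
], fingers=0.036)

```text
time: 6.35
ee_pos: [0.4345, 0.0143, 0.1339]
tool_rot: [1.0, 0.004, -0.001, -0.0]
contact_force: [0.4, -0.0, -0.4]
opening: 0.036
grasp_force: 0.0
```

>>> drive_tool([
  {"slide": [0,0,-0.03],"yaw": 0},
  {"slide": [0,0,-0.07],"yaw": 0},
  {"slide": [0,0,-0.1],"yaw": 0},
  {"slide": [0,0,-0.1],"yaw": 0},
  {"slide": [0,0,-0.1],"yaw": 0},
])

```text
time: 6.85
ee_pos: [0.4364, 0.0117, 0.0343]
tool_rot: [1.0, 0.003, -0.001, -0.0]
contact_force: [0.5, 0.7, 0.2]
opening: 0.0358
grasp_force: 0.0
```

Run:
```python
from h import *
s=arm.sense();print(s['time'],s['ee_pos'],s['tool_rot'],s['contact_force'])
q,e=shot('side','side3')
u=proj('side',[[.45,.01,.03]])[0].astype(int);print(u)
cv2.imwrite('pics/crop4.png',cv2.convertScaleAbs(cv2.resize(q[u[1]-35:u[1]+25,u[0]-40:u[0]+40],(800,600),interpolation=cv2.INTER_CUBIC),alpha=1.3))
```

```text
6.85 [0.43639819 0.01172938 0.03434153] [ 9.99994680e-01  3.17807750e-03 -7.26373600e-04 -1.12441318e-04] [0.48791123 0.70509481 0.15632325]
[242 217]
```

View pics/crop4.png

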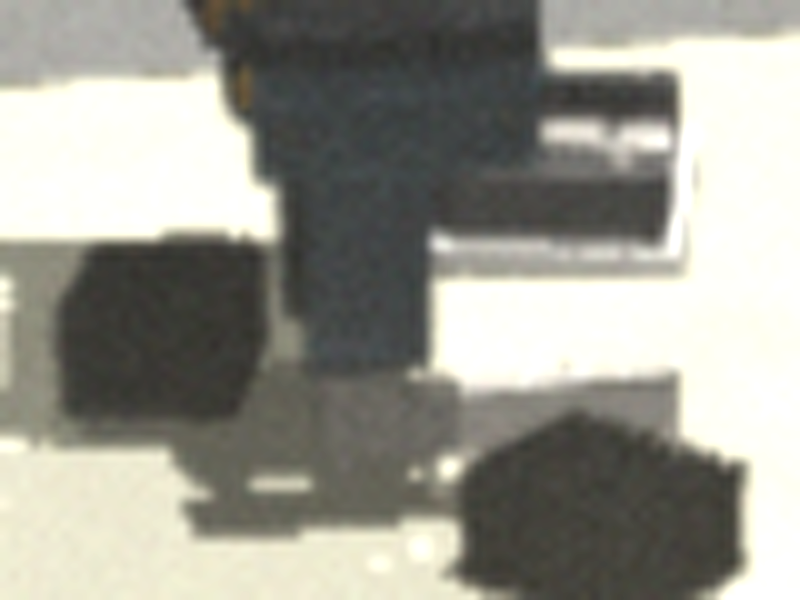

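The fingers are directly above the head, which is at crop (385,410), and clear of the look-alikes at (165,330) and (600,510). Now I go down and grip.

>>> drive_tool([
  {"slide": [0,-0.003,0],"yaw": 0},
  {"slide": [0,-0.003,-0.015],"yaw": 0},
  {"slide": [0,-0.003,-0.025],"yaw": 0},
  {"slide": [0,-0.003,-0.029],"yaw": 0},
  {"slide": [0,-0.003,-0.029],"yaw": 0},
])

```text
time: 7.4
ee_pos: [0.4368, 0.0081, 0.0049]
tool_rot: [1.0, 0.003, -0.0, -0.0]
contact_force: [-0.0, -0.1, 0.2]
opening: 0.0358
grasp_force: 0.0
```

>>> drive_tool([
  {"slide": [0,0,0],"yaw": 0},
  {"slide": [0,0,0],"yaw": 0},
  {"slide": [0,0,0],"yaw": 0},
  {"slide": [0,0,0],"yaw": 0},
  {"slide": [0,0,0],"yaw": 0},
], fingers=0, force=45)

```text
time: 7.9
ee_pos: [0.4371, 0.0082, 0.0053]
tool_rot: [1.0, 0.003, 0.0, 0.0]
contact_force: [-0.2, -0.4, 7.5]
opening: 0.0198
grasp_force: 44.9
```

>>> drive_tool([
  {"slide": [0,0,0],"yaw": 0},
  {"slide": [0,0,0],"yaw": 0},
])

```text
time: 8.1
ee_pos: [0.4371, 0.0082, 0.0053]
tool_rot: [1.0, 0.003, 0.0, 0.0]
contact_force: [0.0, 0.3, 6.2]
opening: 0.0196
grasp_force: 44.9
```

>>> drive_tool([
  {"slide": [0,0,0.04],"yaw": 0},
  {"slide": [0,0,0.08],"yaw": 0},
  {"slide": [-0.01,0.04,0.08],"yaw": -0.1},
  {"slide": [-0.03,0.08,0.08],"yaw": -0.2},
  {"slide": [-0.045,0.12,0.08],"yaw": -0.286},
])

```text
time: 8.6
ee_pos: [0.3909, 0.1292, 0.0853]
tool_rot: [0.99, -0.142, 0.0, -0.0]
contact_force: [-0.3, 0.6, -1.6]
opening: 0.0194
grasp_force: 44.9
```

>>> drive_tool([
  {"slide": [-0.005,0.035,0],"yaw": 0},
  {"slide": [-0.007,0.07,0],"yaw": 0},
  {"slide": [-0.007,0.07,-0.03],"yaw": 0},
  {"slide": [-0.007,0.07,-0.045],"yaw": 0},
  {"slide": [-0.007,0.07,-0.045],"yaw": 0},
])

```text
time: 9.1
ee_pos: [0.3837, 0.1981, 0.0387]
tool_rot: [0.99, -0.139, -0.001, 0.001]
contact_force: [-0.4, 0.1, -2.2]
opening: 0.0199
grasp_force: 44.9
```

Run:
```python
from h import *
s=arm.sense();print(s['time'],s['ee_pos'],s['tool_rot'],s['opening'])
p,d=shot('top','top4')
cv2.imwrite('pics/crop5.png',cv2.convertScaleAbs(cv2.resize(p[195:285,165:255],(600,600),interpolation=cv2.INTER_CUBIC),alpha=1.3))
```

```text
9.1 [0.3837321  0.19809163 0.0386503 ] [ 9.90248377e-01 -1.39304561e-01 -1.37469896e-03  7.08113716e-04] 0.019891337094934916
```

View pics/crop5.png

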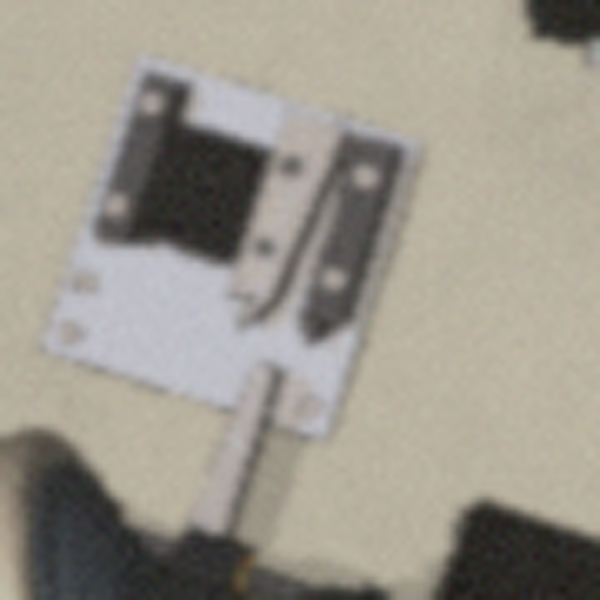

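The key is held level with its nose over the apron at crop (268,370). The mouth lies between the jaw tip (250,315) and the rail tip (308,325). I'll check the lateral offset.

Run:
```python
from h import *
f=lambda L:[(x/6.667+165-.42,y/6.667+195-.42) for x,y in L]
c=np.array([.514,.1893]);a=-.28;R=np.array([[np.cos(a),-np.sin(a)],[np.sin(a),np.cos(a)]])
loc=lambda L,z:((plane('top',f(L),z)[:,:2]-c)@R*1000).round(1).tolist()
print('rail',loc([(345,135),(335,180),(322,235),(312,285),(305,322)],.034))
print('rail outer',loc([(405,155),(375,260),(355,322)],.034))
print('jaw',loc([(335,135),(313,195),(290,235),(275,290),(240,325)],.037))
print('nose',loc([(255,366),(281,372)],.053),'straight face',loc([(281,372),(232,530)],.053))
print('base corners',loc([(140,57),(42,350),(322,438),(420,142)],.010))
```

```text
rail [[52.7, -32.2], [35.7, -33.8], [14.8, -35.5], [-4.0, -37.7], [-17.8, -39.5]]
rail outer [[52.3, -55.9], [11.8, -57.3], [-12.2, -57.3]]
jaw [[51.6, -29.2], [27.9, -28.3], [11.3, -24.7], [-9.7, -25.7], [-25.9, -17.3]]
nose [[-37.4, -30.5], [-36.6, -40.2]] straight face [[-36.6, -40.2], [-96.0, -41.0]]
base corners [[58.4, 57.2], [-59.1, 57.6], [-58.7, -54.9], [59.3, -55.9]]
```

>>> drive_tool([
  {"slide": [0,0,-0.012],"yaw": 0},
  {"slide": [0,0,-0.02],"yaw": 0},
  {"slide": [0,0,-0.022],"yaw": 0},
  {"slide": [0,0,-0.022],"yaw": 0},
  {"slide": [0,0,-0.022],"yaw": 0},
])

```text
time: 9.65
ee_pos: [0.3851, 0.1982, 0.0183]
tool_rot: [0.99, -0.14, 0.0, -0.0]
contact_force: [0.2, 0.4, -1.3]
opening: 0.0195
grasp_force: 44.9
```

>>> drive_tool([
  {"slide": [0.0048,-0.0014,0],"yaw": 0},
  {"slide": [0.0106,-0.003,0],"yaw": 0},
  {"slide": [0.0154,-0.0044,0],"yaw": 0},
  {"slide": [0.0192,-0.0055,0],"yaw": 0},
  {"slide": [0.0192,-0.0055,0],"yaw": 0},
])

```text
time: 10.15
ee_pos: [0.4044, 0.1926, 0.0179]
tool_rot: [0.99, -0.14, -0.0, -0.0]
contact_force: [-0.9, 3.3, 0.4]
opening: 0.02
grasp_force: 44.9
```

>>> drive_tool([
  {"slide": [0.0031,-0.0003,-0.001],"yaw": 0},
  {"slide": [0.0059,-0.0011,-0.002],"yaw": 0},
  {"slide": [0.0088,-0.0019,-0.002],"yaw": 0},
  {"slide": [0.0117,-0.0028,-0.002],"yaw": 0},
  {"slide": [0.0145,-0.0036,-0.002],"yaw": 0},
])

```text
time: 10.65
ee_pos: [0.4188, 0.1894, 0.0159]
tool_rot: [0.99, -0.14, -0.0, -0.0]
contact_force: [-2.2, 5.8, -1.7]
opening: 0.0196
grasp_force: 44.9
```

>>> drive_tool([
  {"slide": [0,0,0],"yaw": 0},
])

```text
time: 10.75
ee_pos: [0.4194, 0.1894, 0.016]
tool_rot: [0.99, -0.14, 0.0, -0.0]
contact_force: [1.6, 5.5, -1.6]
opening: 0.0195
grasp_force: 45.0
```

>>> drive_tool([
  {"slide": [0.0002,0.0008,0],"yaw": 0},
  {"slide": [0.005,-0.0006,0],"yaw": 0},
  {"slide": [0.0098,-0.002,0],"yaw": 0},
  {"slide": [0.0137,-0.0031,0],"yaw": 0},
  {"slide": [0.0137,-0.0031,0],"yaw": 0},
])

```text
time: 11.25
ee_pos: [0.4334, 0.1859, 0.016]
tool_rot: [0.99, -0.14, 0.0, -0.0]
contact_force: [1.4, 1.5, -0.9]
opening: 0.0196
grasp_force: 44.9
```

Run:
```python
from h import *
s=arm.sense();print(s['time'],s['ee_pos'],s['tool_rot'],s['contact_force'])
p,d=shot('top','top5')
cv2.imwrite('pics/crop6.png',cv2.convertScaleAbs(cv2.resize(p[195:285,165:255],(600,600),interpolation=cv2.INTER_CUBIC),alpha=1.3))
```

```text
11.25 [0.43335826 0.18588101 0.01597122] [ 9.90172492e-01 -1.39850584e-01  4.71244536e-04 -1.68851688e-04] [ 1.40641878  1.53052671 -0.94112226]
```

View pics/crop6.png

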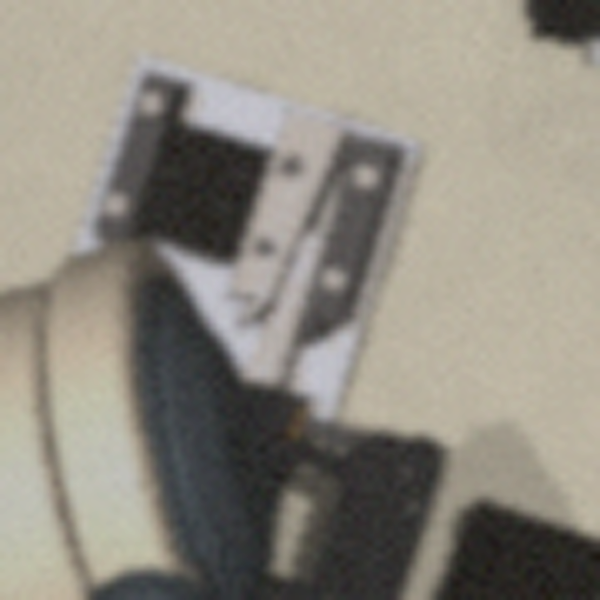

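The nose is in the channel to about (318,225), roughly 29 mm deep, alongside the rail. Now I set it down and let go.

>>> drive_tool([
  {"slide": [0,0,-0.001],"yaw": 0},
  {"slide": [0,0,-0.001],"yaw": 0},
])

```text
time: 11.5
ee_pos: [0.4327, 0.186, 0.015]
tool_rot: [0.99, -0.14, 0.0, -0.0]
contact_force: [2.3, 0.2, 1.6]
opening: 0.0196
grasp_force: 44.9
```

>>> drive_tool([
  {"slide": [0,0,0],"yaw": 0},
  {"slide": [0,0,0],"yaw": 0},
  {"slide": [0,0,0],"yaw": 0},
  {"slide": [0,0,0],"yaw": 0},
  {"slide": [0,0,0],"yaw": 0},
], fingers=0.04)

```text
time: 12.0
ee_pos: [0.4322, 0.186, 0.0149]
tool_rot: [0.99, -0.14, -0.0, 0.0]
contact_force: [0.2, -0.1, -0.0]
opening: 0.0398
grasp_force: 0.0
```

>>> drive_tool([
  {"slide": [0,0,0.02],"yaw": 0},
  {"slide": [0,0,0.06],"yaw": 0},
  {"slide": [-0.03,0.0086,0.06],"yaw": 0},
  {"slide": [-0.06,0.0173,0.06],"yaw": 0},
  {"slide": [-0.06,0.0173,0.06],"yaw": 0},
])

```text
time: 12.5
ee_pos: [0.3684, 0.2032, 0.075]
tool_rot: [0.99, -0.139, -0.001, 0.001]
contact_force: [-0.9, -0.4, -0.9]
opening: 0.0399
grasp_force: 0.0
```

Run:
```python
from h import *
s=arm.sense();print(s['time'],s['ee_pos'],s['tool_rot'],s['contact_force'])
p,d=shot('top','top6')
a=cv2.resize(p[195:285,165:255],(600,600),interpolation=cv2.INTER_CUBIC)
cv2.imwrite('pics/crop7.png',cv2.convertScaleAbs(a,alpha=1.3))
```

```text
12.5 [0.36836098 0.20324411 0.07504155] [ 9.90285961e-01 -1.39037685e-01 -1.36119122e-03  6.20173896e-04] [-0.91233958 -0.44338619 -0.92369314]
```

View pics/crop7.png

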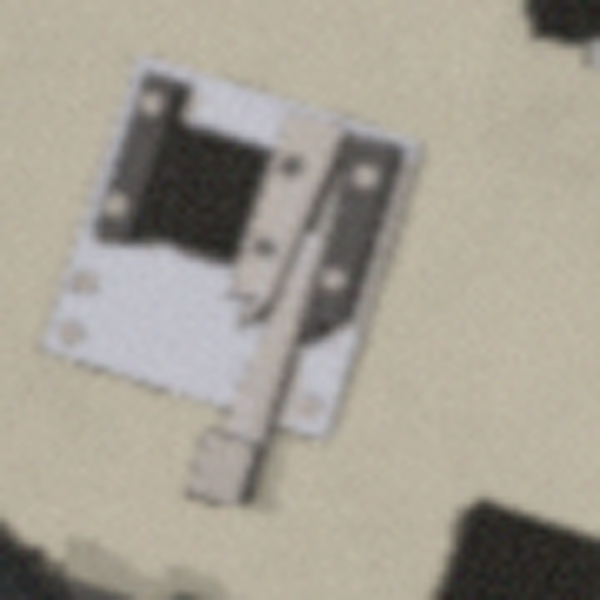

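The key lies straight in the channel, with its head at crop (225,465) behind the apron, released. Next I shut the fingers, go down behind the head and push.

>>> drive_tool([
  {"slide": [0,-0.001,0],"yaw": 0},
  {"slide": [0,-0.001,-0.03],"yaw": 0},
  {"slide": [0,-0.001,-0.055],"yaw": 0},
  {"slide": [0,-0.001,-0.058],"yaw": 0},
  {"slide": [0,-0.001,-0.058],"yaw": 0},
], fingers=0, force=40)

```text
time: 13.05
ee_pos: [0.3725, 0.202, 0.0167]
tool_rot: [0.99, -0.14, -0.001, 0.0]
contact_force: [0.4, 0.2, 0.6]
opening: 0.0027
grasp_force: 0.0
```

>>> drive_tool([
  {"slide": [0.008,-0.0023,0],"yaw": 0},
  {"slide": [0.016,-0.0046,0],"yaw": 0},
  {"slide": [0.024,-0.0069,0],"yaw": 0},
  {"slide": [0.027,-0.0077,0],"yaw": 0},
  {"slide": [0.027,-0.0077,0],"yaw": 0},
])

```text
time: 13.55
ee_pos: [0.4002, 0.1945, 0.0172]
tool_rot: [0.99, -0.14, 0.0, -0.0]
contact_force: [0.0, 0.5, 0.0]
opening: 0.0002
grasp_force: 0.0
```

>>> drive_tool([
  {"slide": [0.003,-0.0009,0],"yaw": 0},
  {"slide": [0.006,-0.0017,0],"yaw": 0},
  {"slide": [0.009,-0.0026,0],"yaw": 0},
  {"slide": [0.012,-0.0035,0],"yaw": 0},
  {"slide": [0.014,-0.004,0],"yaw": 0},
])

```text
time: 14.05
ee_pos: [0.4132, 0.1905, 0.0169]
tool_rot: [0.99, -0.14, -0.0, 0.0]
contact_force: [-4.0, 1.2, 2.9]
opening: 0.0003
grasp_force: 2.2
```

>>> drive_tool([
  {"slide": [0.003,-0.0009,0],"yaw": 0},
  {"slide": [0.006,-0.0017,0],"yaw": 0},
  {"slide": [0.008,-0.0023,0],"yaw": 0},
  {"slide": [0.01,-0.0029,0],"yaw": 0},
  {"slide": [0.012,-0.0035,0],"yaw": 0},
])

```text
time: 14.55
ee_pos: [0.4251, 0.1871, 0.0169]
tool_rot: [0.99, -0.14, -0.0, 0.0]
contact_force: [-5.5, 4.7, 3.7]
opening: -0.0
grasp_force: 3.3
```

>>> drive_tool([
  {"slide": [0.001,-0.0003,0],"yaw": 0},
  {"slide": [0.002,-0.0006,0],"yaw": 0},
  {"slide": [0.003,-0.0009,0],"yaw": 0},
  {"slide": [0.004,-0.0012,0],"yaw": 0},
])

```text
time: 14.95
ee_pos: [0.4289, 0.186, 0.0169]
tool_rot: [0.99, -0.14, -0.0, 0.0]
contact_force: [-8.7, 7.8, 6.0]
opening: 0.0002
grasp_force: 5.2
```

>>> drive_tool([
  {"slide": [0.0012,0.0003,0],"yaw": 0},
  {"slide": [0.0022,0,0],"yaw": 0},
  {"slide": [0.0032,-0.0003,0],"yaw": 0},
  {"slide": [0.0042,-0.0006,0],"yaw": 0},
])

```text
time: 15.35
ee_pos: [0.4337, 0.1852, 0.0169]
tool_rot: [0.99, -0.14, 0.0, -0.0]
contact_force: [-4.6, 0.8, 1.3]
opening: 0.0007
grasp_force: 2.6
```

>>> drive_tool([
  {"slide": [0.0005,-0.0001,0],"yaw": 0},
  {"slide": [0.001,-0.0003,0],"yaw": 0},
  {"slide": [0.0015,-0.0004,0],"yaw": 0},
])

```text
time: 15.65
ee_pos: [0.4338, 0.1851, 0.0169]
tool_rot: [0.99, -0.14, -0.001, 0.0]
contact_force: [-11.2, 10.4, 8.3]
opening: 0.0003
grasp_force: 6.6
```

>>> drive_tool([
  {"slide": [0.0005,-0.0001,0],"yaw": 0},
  {"slide": [0.001,-0.0002,0],"yaw": 0},
  {"slide": [0.0015,-0.0003,0],"yaw": 0},
])

```text
time: 15.95
ee_pos: [0.4338, 0.1849, 0.0168]
tool_rot: [0.99, -0.14, -0.002, 0.0]
contact_force: [-19.4, 16.2, 14.5]
opening: 0.0004
grasp_force: 11.4
```

It has stalled at about 23 N along the channel, so it is tight. I back off and look.

>>> drive_tool([
  {"slide": [-0.01,0.0029,0],"yaw": 0},
  {"slide": [-0.03,0.0086,0.01],"yaw": 0},
  {"slide": [-0.04,0.0115,0.05],"yaw": 0},
  {"slide": [-0.055,0.016,0.08],"yaw": 0},
  {"slide": [-0.055,0.016,0.08],"yaw": 0},
])

```text
time: 16.45
ee_pos: [0.3814, 0.2013, 0.0998]
tool_rot: [0.99, -0.139, 0.002, -0.001]
contact_force: [-0.2, 0.6, -0.1]
opening: 0.0006
grasp_force: 0.0
```

Run:
```python
from h import *
s=arm.sense();print(s['time'],s['ee_pos'],s['contact_force'])
p,d=shot('top','top8')
a=cv2.resize(p[195:285,165:255],(600,600),interpolation=cv2.INTER_CUBIC)
cv2.imwrite('pics/crop9.png',cv2.convertScaleAbs(a,alpha=1.3))
```

```text
16.45 [0.38141987 0.20131975 0.09976211] [-0.21109478  0.61045697 -0.1470281 ]
```

View pics/crop9.png

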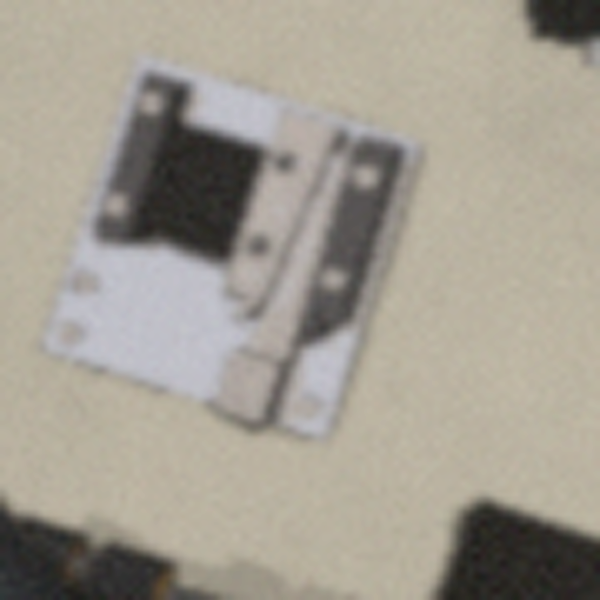

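The key is wedged in line with the rail: the head rear is at the base edge (d about 59 mm), and the jaw has shifted onto the sink, which stands flat. The arm is clear, so I hand in.

```bash
python3 -c "
from bench import arm
print(arm.finish_job())"
```

```text
the job is handed in; nothing more can be done
None
```

The job is handed in with the key wedged about 59 mm into the channel: it stalled under a push of about 23 N, and the last picture shows the jaw closed on the heat sink. The hand-in returned no verdict, and I did not measure the jaw's force on the sink.

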